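Set the spindle speed to step five and start it

ROBOT

A 7-joint arm with a two-finger parallel gripper is mounted at the origin on the work surface. World frame = base frame: x ahead of the robot, y to its left, z up, the work surface at z = 0. Lengths are in mm, angles in rad, forces in N, time in s.
With the tool pointing down it reaches from about 400 to 875 mm from the base axis. Payload 4.4 kg.
Tool frame: the origin (TCP) lies at the very end of the fingers, on their centre line; the grasp point (between the pads) lies 19 mm behind it; z points along the fingers, y is the line along which they close (so a half turn about z gives the same grasp; the last joint's range is limited). The gripper opens to 85 mm and grips with 20 to 120 N. Pads are 22 mm wide; open, the fingers measure 114 mm over their backs; the gripper's body (76 mm by 85 mm) begins 54 mm behind the grasp point. The pads swing forward as they close: fully open they stand 13 mm farther back than shut.
Start: joints at [-1.342, 0.628, 0.038, 1.517, -0.027, 0.996, -0.02], TCP at [188.832, 621.981, 231.313] pointing down, gripper open.
Joint ranges: [-3.06, 3.06], [-0.37, 2.12], [-1.25, 1.32], [0.18, 2.47], [-1.1, 4.24], [0.23, 1.98], [-2.94, 2.94]. Speed limits (rad/s): [2.57, 2.57, 3.14, 3.14, 3.14, 3.14, 3.14].

INTERFACE

Orientations are given as [roll, pitch, yaw] about the fixed x, y, z axes, in that order (R = Rz(yaw) Ry(pitch) Rx(roll)).
In Python, from cell import read_state, get_image, camera_info, finish_job gives the robot as it stands.
- The arm moves only by the tool play_rows, never from a script. Its argument "deltas" is one flat list of numbers, 7 for each row, row after row: the shift along the tool's x, y, z in mm, then the turn, a rotation vector about the tool's x, y, z in rad, then the opening, from 0 (shut) to 1 (fully open). In form: [dx, dy, dz, ax, ay, az, grip, dx, dy, dz, ax, ay, az, grip, ...]. A call has 1 to 10 rows; each row is the pose to reach, as a shift and turn from the pose commanded when the call began, along the tool's axes at that moment; what a row does not reach only later rows make up. A row lasts 1/8 s, in which the tool goes at most 62.5 mm and 10.7 degrees, less where a joint would pass 70% of its speed; a pose out of reach is approached as far as the arm can. A call with a gripper value outside its range is refused whole. The fingers move at their own pace and stop on an object; the grip force is fixed at half the most. Time passes only in rows, so rows that repeat a pose let the fingers close. It gives the time, the measured TCP pose, the force, the opening and the grip force at its end, in the units of the state.
- read_state(): the state, without advancing time (a new reading comes with each control period).
- get_image(name): name is "scene" or "top" or "wrist"; returns the picture (420x560x3 uint8, red, green, blue); there is no depth.
- camera_info(name): a dict with "fx", "fy", "cx", "cy" (pixels), "distortion" ([k1, k2, p1, p2, k3] as OpenCV has them; the pictures are not rectified), "T" (4x4, takes a point from camera to world coordinates). Camera axes: x right, y down, z forward; pixel columns grow to the right and rows downward; lengths in mm; the calibration is good to about 2 mm. A picture is of the moment at which its call begins: read the wrist's pose just before it. camera_info takes no time and is no camera call; for the wrist camera it gives the pose at the moment of the call.
- finish_job(): hands the job in; it is judged then, once.
The state is a dict: "clock": time; "qpos": joint angles; "qd": joint speeds; "tau": joint torques, N m; "eef_pos": TCP position; "tool_rot": TCP orientation; "force": force on the tool from outside, world axes, zero at the start; "torque": the same for the moment, N m; "width": finger opening in mm; "gripper_force": force on a finger pad.
Only numpy, scipy, OpenCV 4.12 (cv2) and the standard library are available. Lean on these libraries where they do the work, as an engineer would, in place of code of your own. Each camera call takes 0.05 s, during which the arm holds its last target. There are 200 camera calls.

TASK

On the spindle console, turn the speed dial to its fifth position: push the side of its grip bar with a fingertip, without pinching or forcing it, and count the clicks (seven positions, counted clockwise from the one at the anticlockwise stop) until the pointer rests at the fifth mark. Then press the raised start button fully down with a fingertip and let it come back up. Leave the mushroom emergency stop alone, do not lift or shove the console, and do not disturb the spanner, glue bottle and plywood tray around it.

Things in the scene. Friction and masses are not known exactly. Their poses are not given: they have to be found in the camera images.
- console: blue desk console 200 mm deep (x), 300 wide (y), 2.7 kg, loose on rubber feet; origin under its centre, low edge (52 mm) to -x, high edge (94 mm) to +x. Its flat panel rises 12 deg towards +x: normal (-0.208, 0, 0.978) in this frame, 73 mm above the origin at the middle. Dial on the left (y = +65), start button near right (y = -75), emergency stop far right (y = -95), small fixed lamp at y = -35
- dial (a joint): speed dial's turn, rad, clockwise from above. Seven click positions 0.5236 apart: first at 0 (pointer to the console's +y), fourth 1.571 (pointer +x, up the panel), fifth 2.094, seventh 3.142; stops 0.05 beyond the ends. Leaving one takes 0.09 N m (4 N at the bar's end); some 4 deg past the half step it snaps on into the next; within 4 deg of halfway it may hang. Starts at, rarely between, the first three
- dial_axis (a point): on the dial's axis, 22.5 mm above the panel (mid height of the grip bar); x points along the bar to its pointer end, z along the panel's normal. Dial: black, round skirt 49 mm across, its top 9.5 mm above the panel; on it an upright straight grip bar 54 mm long, 12 mm thick, its top 33 mm above the panel. Push a side of the bar near an end to turn it; no other control within 100 mm
- dial_pointer (a point): pointer end of the grip bar (the end with the white line; the other end is the plain tail), at mid height, 27 mm from the axis. Seven printed black dots on the panel, 40 mm from the axis, mark the positions; they grow in size clockwise
- start (a joint): travel of the start button, m: 0 up, 0.005 fully down; spring return, 1.5 N to start moving, 5 N fully down, then a solid stop
- start_top (a point): middle of the top of the start button: plain grey, round, 23 mm across, standing 15 mm above the panel out of a steel collar 29 mm across and 5 mm high; pressed along the panel's normal (z of this point points out of the panel)
- estop (a joint): travel of the emergency stop in m: 0 up; more than 0.002 counts as pressed
- estop_top (a point): middle of the top of the emergency stop, a mushroom head 40 mm across standing 30 mm above the panel
- spanner: loose steel open-ended spanner 170 mm long lying along its x beside the console's left end; origin at its middle, on the bench
- glue: loose glue bottle, 54 mm across and 150 mm tall, standing beside the console's right end; origin at the centre of its base
- drawer: loose open plywood tray 110 x 160 x 60 mm (x, y, z) behind the console; origin at the centre of its underside

How it is judged (in metres and radians):
On the way, in this order (a step that is already met when the one before it is completed fails the run):
1. the dial has clicked into the fifth position and rests there (value of joint dial between 1.9744 and 2.2144 rad and not (velocity of joint dial above 0.3 rad/s or velocity of joint dial below -0.3 rad/s) and value of joint start below 0.001 m), for 0.2 s.
2. the start button is pressed fully down (value of joint start above 0.0042 m and value of joint dial between 1.9444 and 2.2444 rad), for 0.05 s.
At the end, for the whole second after the job is handed in: the dial rests in its fifth click position (within 0.1 rad), the start button has been pressed after that and is up again, the emergency stop is up, the console stands flat within 15 mm of where it was, and the spanner, glue bottle and tray are within 20 mm of where they were (value of joint dial between 1.9944 and 2.1944 rad and not (velocity of joint dial above 0.3 rad/s or velocity of joint dial below -0.3 rad/s) and value of joint each of start, estop below 0.001 m and distance of console from where it was at the start of the episode below 0.015 m and angle between console's own z axis and vertical below 0.03 rad and distance of each of spanner, glue, drawer from where it was at the start of the episode below 0.02 m); the robot touches nothing.
It fails at once if the start button is pressed while the dial is not at the fifth position (value of joint start above 0.002 m and not (value of joint dial between 1.8944 and 2.2944 rad)).
It fails at once if the emergency stop is pressed (value of joint estop above 0.002 m).
It fails at once if the dial is pinched (its grip bar pressed from both sides at once) or forced with more than 30 N ((contact force between the fingers and dial_c2 above 2 N and contact force between the fingers and dial_c3 above 2 N) or contact force between the fingers and dial above 30 N).
It fails at once if the console is shoved more than 15 mm, lifted or tipped (distance of console from where it was at the start of the episode above 0.015 m or height (world z) of console above 0.006 m or angle between console's own z axis and vertical above 0.05 rad).
It fails at once if the spanner, the glue bottle or the plywood tray is moved more than 20 mm (distance of any of spanner, glue, drawer from where it was at the start of the episode above 0.02 m).
It also fails if it takes over 54 s, if anything falls off the work surface, if the arm or the gripper's body presses on something with over 40 N, if the wrist force passes 120 N, or if a joint passes its speed limit or range.

## Working session

There is one attempt and no reset: what is moved stays moved. The work goes in short steps, Python scripts to look and compute and a tool call to move; the robot and the scene stay as the last step left them, time stands still between calls to the robot, and variables do not carry over. Pictures are saved under pics/ and viewed, at most 10 in all, crops included, and the job is handed in when it is done.

Besides the shell and the picture viewer there is one more tool, called after "Emit:" as name(argument=value, ...) on one line, values as JSON. play_rows: Moves the arm, as the interface text tells. Its arguments: {"type":"object","properties":{"deltas":{"type":"array"}},"required":["deltas"]}

```bash
ls; mkdir -p pics; python3 - <<'E'
from cell import *
import cv2
for n in("top","scene"):
    cv2.imwrite(f"pics/{n}0.png",get_image(n)[:,:,::-1])
    c=camera_info(n);print(n,c)
print(read_state())
E
```

```text
pics
top {'fx': 381.4956385001997, 'fy': 381.4956385001997, 'cx': 283.8139794362763, 'cy': 208.92596411422733, 'distortion': array([0.00042297, 0.        , 0.        , 0.        , 0.        ]), 'T': array([[ 2.83014171e-02, -9.87198137e-01,  1.56967728e-01,
         4.58236394e+02],
       [-9.99243286e-01, -3.21317840e-02, -2.19181122e-02,
         2.61801379e+01],
       [ 2.66811726e-02, -1.56228635e-01, -9.87360486e-01,
         1.01929050e+03],
       [ 0.00000000e+00,  0.00000000e+00,  0.00000000e+00,
         1.00000000e+00]])}
scene {'fx': 485.732559775157, 'fy': 485.732559775157, 'cx': 281.93522405129875, 'cy': 208.4092457471415, 'distortion': array([-0.1694123,  0.       ,  0.       ,  0.       ,  0.       ]), 'T': array([[ 8.73482022e-01,  3.62803249e-01, -3.24658220e-01,
         9.55486128e+02],
       [ 4.86681792e-01, -6.32823298e-01,  6.02225462e-01,
        -6.09726925e+02],
       [ 1.30380694e-02, -6.84038359e-01, -7.29329509e-01,
         8.30898587e+02],
       [ 0.00000000e+00,  0.00000000e+00,  0.00000000e+00,
         1.00000000e+00]])}
{'clock': 0.1, 'qpos': array([-1.34179864,  0.62929407,  0.03841716,  1.51828103, -0.02699094,
        0.99628768, -0.01997993]), 'qd': array([-0.00015896, -0.00135604,  0.0008376 , -0.00228376,  0.00023532,
       -0.0008461 ,  0.00011074]), 'tau': array([ 2.93038102e-03, -5.64548564e+01,  1.23057917e+00, -1.93977964e+01,
        1.13376678e-02,  5.42056849e-03, -1.23020544e-05]), 'eef_pos': array([188.64838779, 621.42881986, 230.45016515]), 'tool_rot': array([-3.13983970e+00,  1.14909923e-05,  2.84684201e+00]), 'force': array([-0.90859384, -0.19490258,  0.5649123 ]), 'torque': array([-0.04671594,  0.01815458,  0.00249278]), 'gripper_force': 0.0, 'width': 85.45792349885924}
```

View pics/top0.png

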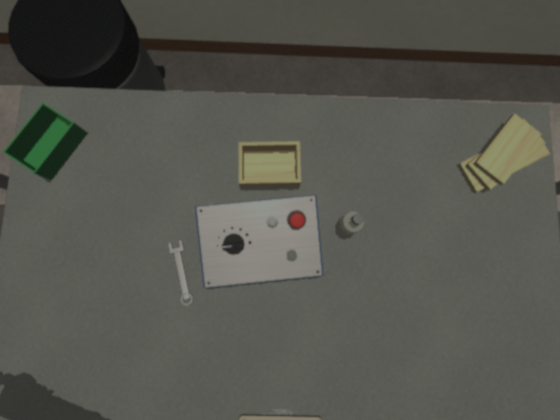

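View pics/scene0.png

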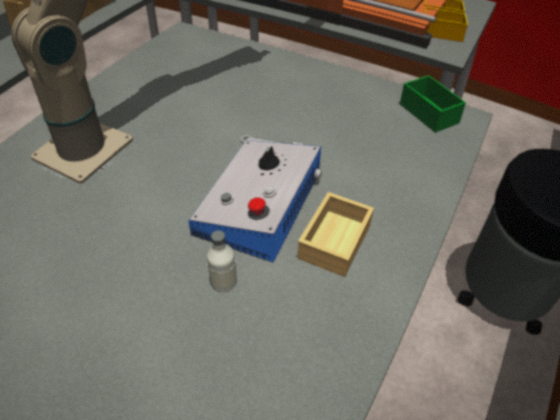

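```bash
cat > h.py <<'E'
from cell import *
import numpy as np, cv2
from scipy.spatial.transform import Rotation as R
def rays(c,px):
    K=np.array([[c['fx'],0,c['cx']],[0,c['fy'],c['cy']],[0,0,1]])
    u=cv2.undistortPoints(np.array(px,float).reshape(-1,1,2),K,np.array(c['distortion']))[:,0]
    d=np.c_[u,np.ones(len(u))]@c['T'][:3,:3].T
    return c['T'][:3,3],d
def onplane(c,px,p0,n):
    o,d=rays(c,px); n=np.array(n); return o+d*(((np.array(p0)-o)@n)/(d@n))[:,None]
def rel(pos,rpy):  # shift & turn from measured pose, tool axes
    s=read_state(); A=R.from_euler('xyz',s['tool_rot'])
    print('now',s['clock'],s['eef_pos'].round(1),s['tool_rot'].round(3))
    print('d',A.inv().apply(np.array(pos)-s['eef_pos']).round(1),(A.inv()*R.from_euler('xyz',rpy)).as_rotvec().round(3))
E
python3 - <<'E'
from h import *
c=camera_info('top')
names=['dial','start','estop','lamp','cTL','cTR','cBR','cBL','glue','spanner','tray']
px=[(233,244),(292,256),(297,220),(272,222),(201,211),(315,200),(318,272),(208,283),(352,225),(181,272),(270,164)]
p=onplane(c,px,[0,0,73],[0,0,1]); o=p[4:8].mean(0)
e=(p[5]-p[4])+(p[6]-p[7]); yaw=np.arctan2(e[0],-e[1])   # -y dir
for _ in range(3):
    n=R.from_euler('z',yaw).apply([-.208,0,.978])
    p=onplane(c,px,[o[0],o[1],73],n); o=p[4:8].mean(0)
    e=(p[5]-p[4])+(p[6]-p[7]); yaw=np.arctan2(e[0],-e[1])
print('yaw',yaw,'o',o)
for a,b in zip(names,p): print(a,b.round(1), R.from_euler('z',-yaw).apply(b-[o[0],o[1],0]).round(1))
rel([o[0],o[1],380],[3.14159,0,3.1416+yaw])
rel([o[0],o[1],380],[3.14159,0,yaw])
print(camera_info('wrist'))
E
```

```text
yaw 0.1282691272768226 o [524.86541719  59.64870465  72.99991056]
dial [517.  128.   73.2] [ 0.9 68.8 73.2]
start [492.2 -18.8  64. ] [-42.4 -73.6  64. ]
estop [580.5 -28.1  82.3] [ 43.9 -94.1  82.3]
lamp [573.5  33.7  82.6] [ 44.9 -32.   82.6]
cTL [594.  208.   91.6] [ 87.5 138.3  91.6]
cTR [630.6 -71.   91.7] [  88.1 -143.1   91.7]
cBR [454.7 -85.3  54.3] [ -88.1 -134.8   54.3]
cBL [420.2 186.9  54.4] [-87.5 139.6  54.4]
glue [ 573.  -166.1   77. ] [  18.8 -230.1   77. ]
spanner [445.2 253.4  61.5] [-54.2 202.3  61.5]
tray [712.8  43.1 112.2] [184.3 -40.5 112.2]
now 0.1 [188.6 621.4 230.5] [-3.14   0.     2.847]
d [-484.9 -440.1 -148.8] [-0.002 -0.    -0.423]
now 0.1 [188.6 621.4 230.5] [-3.14   0.     2.847]
d [-484.9 -440.1 -148.8] [-0.000e+00  2.000e-03  2.719e+00]
{'fx': 350.764704711749, 'fy': 350.764704711749, 'cx': 278.2353565168637, 'cy': 213.46503687189406, 'distortion': array([-0.08624414,  0.        ,  0.        ,  0.        ,  0.        ]), 'T': array([[ 2.90633004e-01,  9.05179782e-01,  3.10132262e-01,
         1.09443815e+02],
       [ 9.56833643e-01, -2.74483820e-01, -9.55406298e-02,
         6.46669341e+02],
       [-1.35515828e-03,  3.24512243e-01, -9.45880525e-01,
         3.72890950e+02],
       [ 0.00000000e+00,  0.00000000e+00,  0.00000000e+00,
         1.00000000e+00]])}
```

Emit:
play_rows(deltas=[-44, -40, 0, 0, 0, -0.04, 0, -88, -80, 0, 0, 0, -0.08, 0, -132, -120, 0, 0, 0, -0.12, 0, -176, -160, 0, 0, 0, -0.17, 0, -220, -200, 0, 0, 0, -0.21, 0, -264, -240, 0, 0, 0, -0.26, 0, -308, -280, 0, 0, 0, -0.3, 0, -352, -320, 0, 0, 0, -0.35, 0, -396, -360, 0, 0, 0, -0.39, 0, -440, -400, 0, 0, 0, -0.423, 0])

```text
clock: 1.35
eef_pos: [494.2, 109.7, 231.2]
tool_rot: [3.141, -0.0, -3.012]
force: [1.4, 1.0, -0.5]
width: -0.2
gripper_force: 0.0
```

```bash
python3 - <<'E'
from h import *
rel([525,60,220],[3.14159,0,3.1416+.128])
E
```

```text
now 1.35 [494.2 109.7 231.2] [ 3.141 -0.    -3.012]
d [-24.1 -53.2  11.2] [ 0.    -0.     0.001]
```

Emit:
play_rows(deltas=[-10, -20, 5, 0, 0, 0, 0, -10, -20, 5, 0, 0, 0, 0])

```text
clock: 1.6
eef_pos: [506.4, 90.7, 225.7]
tool_rot: [-3.141, -0.001, -3.018]
force: [-0.1, 0.2, 0.7]
width: 0.2
gripper_force: 0.0
```

```bash
python3 - <<'E'
from h import *
import pickle
c=camera_info('wrist'); im=get_image('wrist')
pickle.dump((c,im),open('w1.pkl','wb'))
cv2.imwrite('pics/w1.png',cv2.resize(im[:,:,::-1],(800,600),interpolation=cv2.INTER_CUBIC))
print(c['T'])
E
```

```text
[[-1.23422650e-01  9.38975119e-01  3.21080327e-01  4.24266195e+02]
 [ 9.92354144e-01  1.16888057e-01  3.96287145e-02  8.11583835e+01]
 [-3.20078735e-04  3.23516474e-01 -9.46222484e-01  3.68180714e+02]
 [ 0.00000000e+00  0.00000000e+00  0.00000000e+00  1.00000000e+00]]
```

View pics/w1.png

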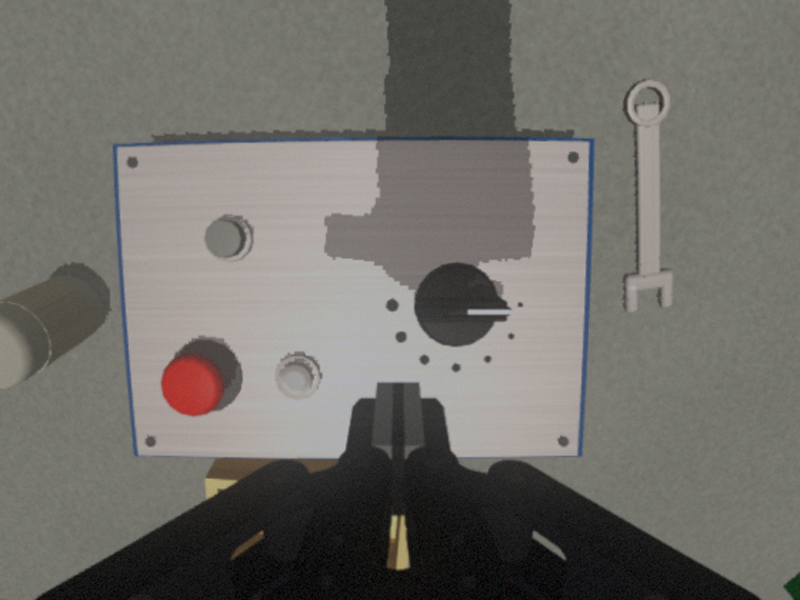

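```bash
python3 - <<'E'
from h import *
import pickle
c,im=pickle.load(open('w1.pkl','rb'))
s=0.7
scr=np.array([(132,162),(573,157),(563,441),(150,441)])*s
dots=np.array([(520,304),(511,336),(488,359),(456,368),(424,360),(401,337),(392,305)])*s
yaw=.128;o=np.array([525,60,73.])
for _ in range(4):
    n=R.from_euler('z',yaw).apply([-.208,0,.978])
    p=onplane(c,scr,[o[0],o[1],73],n); o=p.mean(0)
    e=(p[0]-p[1])+(p[3]-p[2]); yaw=np.arctan2(e[0],-e[1])
Z=R.from_euler('z',yaw); n=Z.apply([-.208,0,.978])
P=R.from_matrix(np.c_[Z.apply([.978,0,.208]),Z.apply([0,1,0]),n]) # panel frame
print('yaw',yaw,'o',o, P.inv().apply(p-o).round(1).tolist())
d=onplane(c,dots,o,n)
q=P.inv().apply(d-o)
A=np.c_[2*q[:,:2],np.ones(7)]; x=np.linalg.lstsq(A,(q[:,:2]**2).sum(1),rcond=None)[0]
r=np.sqrt(x[2]+x[0]**2+x[1]**2)
print('dots circle',x[:2],r); print('ang',np.arctan2(q[:,0]-x[0],q[:,1]-x[1]).round(3))
w=P.inv().apply(onplane(c,np.array([(468,312),(511,312)])*s,o+33*n,n)-o)
print('line',w.round(1),np.arctan2(*(w[1]-w[0])[:2]), 'from axis',np.arctan2(*(w[1,:2]-x[:2])))
for nm,px,h in(('start',(225,240),15),('estop',(192,386),30)):
    v=onplane(c,[np.array(px)*s],o+h*n,n)[0]; print(nm,v.round(1),P.inv().apply(v-o).round(1))
ax=o+P.apply([x[0],x[1],22.5]); print('axis',ax)
pickle.dump(dict(yaw=yaw,o=o,ax=ax,P=P.as_matrix()),open('m.pkl','wb'))
E
```

```text
yaw 0.12944753245960827 o [527.90395612  65.26694953  73.00021819] [[-90.3, -136.3, 0.0], [-90.4, 136.4, -0.0], [90.4, 136.3, -0.0], [90.3, -136.4, 0.0]]
dots circle [ 0.62586063 65.09837838] 39.97803176448229
ang [-0.016  0.514  1.033  1.565  2.096  2.62  -3.131]
line [[ 0.4 67.9 33. ]
 [ 0.5 92.  33. ]] 0.005769696501028012 from axis -0.00360567056416961
start [494.7 -12.8  79.2] [-40.8 -73.1  15. ]
estop [575.9 -21.  111.4] [ 43.6 -91.7  30. ]
axis [515.46626426 129.2954958   95.13818676]
```

```bash
cat >> h.py <<'E'
import pickle
def panel(u,v,h,phi):   # relative to dial axis foot on the panel
    m=pickle.load(open('m.pkl','rb')); P=R.from_matrix(m['P'])
    pos=m['ax']+P.apply([u,v,h-22.5])
    A=R.from_matrix(m['P']@np.diag([-1,1,-1.]))*R.from_rotvec([0,0,phi])
    return pos,A.as_euler('xyz')
E
python3 - <<'E'
from h import *
print(read_state()['qpos'].round(2))
rel(*panel(-30,20,60,0))
rel(*panel(-30,20,15,0))
E
```

```text
[-0.22  0.44 -0.03  1.9   0.02  0.8   1.45]
now 1.65 [505.6  92.7 225.9] [ 3.141e+00 -1.000e-03 -3.015e+00]
d [ 22.7  54.9 100.3] [ 0.    -0.211 -0.003]
now 1.65 [505.6  92.7 225.9] [ 3.141e+00 -1.000e-03 -3.015e+00]
d [ 13.2  54.9 144.3] [ 0.    -0.211 -0.003]
```

Emit:
play_rows(deltas=[6, 14, 25, 0, -0.05, 0, 0, 12, 28, 50, 0, -0.1, 0, 0, 18, 42, 75, 0, -0.16, 0, 0, 22.7, 54.9, 100, 0, -0.211, 0, 0, 22.7, 54.9, 100, 0, -0.211, 0, 0, 22.7, 54.9, 100, 0, -0.211, 0, 0])

```text
clock: 2.4
eef_pos: [474.3, 146.2, 125.7]
tool_rot: [3.141, 0.208, -3.008]
force: [0.0, -0.6, 0.7]
width: 0.0
gripper_force: 0.0
```

```bash
python3 - <<'E'
from h import *
im=get_image('wrist');c=camera_info('wrist')
cv2.imwrite('pics/w2.png',im[:,:,::-1])
rel(*panel(-30,20,15,0))
E
```

```text
now 2.45 [475.7 145.8 126.3] [ 3.141  0.21  -3.01 ]
d [ 0.  -1.6 45.8] [0.001 0.    0.002]
```

View pics/w2.png

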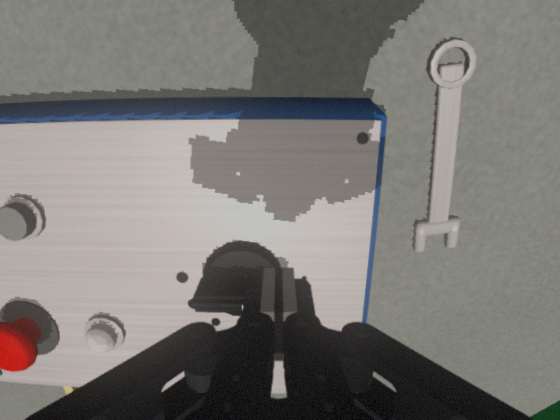

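The wrist view shows the shut fingertip near (278, 270), in front of the dial's pointer half, as planned. I'll descend beside the bar.

Emit:
play_rows(deltas=[0, -1, 15, 0, 0, 0, 0, 0, -1.5, 30, 0, 0, 0, 0, 0, -1.5, 40, 0, 0, 0, 0, 0, -1.5, 45.5, 0, 0, 0, 0, 0, -1.5, 45.5, 0, 0, 0, 0])

```text
clock: 3.08
eef_pos: [486.8, 144.2, 82.1]
tool_rot: [-3.141, 0.211, -3.014]
force: [0.4, 0.8, -0.1]
width: -0.4
gripper_force: 0.0
```

```bash
python3 - <<'E'
from h import *
print(read_state()['force'])
rel(*panel(-30,20,15,0))
a=None
for k in range(0,121,5):
    f=np.radians(k); r,h=20,17
    u=r*np.sin(f)-h*np.cos(f); v=r*np.cos(f)+h*np.sin(f)
    print(k,(-(u+30)).round(1),(v-20).round(1),f.round(3))
E
```

```text
[ 0.35024809  0.84115053 -0.0944426 ]
now 3.075 [486.8 144.2  82.1] [-3.141  0.211 -3.014]
d [1.3 1.5 0.2] [-0.001  0.002 -0.001]
0 -13.0 0.0 0.0
5 -14.8 1.4 0.087
10 -16.7 2.6 0.175
15 -18.8 3.7 0.262
20 -20.9 4.6 0.349
25 -23.0 5.3 0.436
30 -25.3 5.8 0.524
35 -27.5 6.1 0.611
40 -29.8 6.2 0.698
45 -32.1 6.2 0.785
50 -34.4 5.9 0.873
55 -36.6 5.4 0.96
60 -38.8 4.7 1.047
65 -40.9 3.9 1.134
70 -43.0 2.8 1.222
75 -44.9 1.6 1.309
80 -46.7 0.2 1.396
85 -48.4 -1.3 1.484
90 -50.0 -3.0 1.571
95 -51.4 -4.8 1.658
100 -52.6 -6.7 1.745
105 -53.7 -8.8 1.833
110 -54.6 -10.9 1.92
115 -55.3 -13.0 2.007
120 -55.8 -15.3 2.094
```

Emit:
play_rows(deltas=[-6, 0.5, 0, 0, 0, 0, 0, -11.7, 1.5, 0, 0, 0, 0, 0, -13.5, 2.9, 0, 0, 0, 0.087, 0, -15.4, 4.1, 0, 0, 0, 0.175, 0, -17.5, 5.2, 0, 0, 0, 0.262, 0, -19.6, 6.1, 0, 0, 0, 0.349, 0, -21.7, 6.8, 0, 0, 0, 0.436, 0, -24, 7.3, 0, 0, 0, 0.524, 0, -26.2, 7.6, 0, 0, 0, 0.611, 0, -26.2, 7.6, 0, 0, 0, 0.611, 0])

```text
clock: 4.32
eef_pos: [509.9, 155.3, 87.3]
tool_rot: [3.02, 0.171, 2.65]
force: [-4.5, 0.4, 1.8]
width: -0.1
gripper_force: 1.8
```

```bash
cat >> h.py <<'E'
def bar(k,r=20,h=17,z=15):
    f=np.radians(k); return panel(r*np.sin(f)-h*np.cos(f),r*np.cos(f)+h*np.sin(f),z,f)
E
python3 - <<'E'
from h import *
cv2.imwrite('pics/w3.png',get_image('wrist')[:,:,::-1]);cv2.imwrite('pics/t3.png',cv2.resize(get_image('top')[150:330,150:390,::-1],(800,600),interpolation=cv2.INTER_CUBIC))
print(read_state()['force'])
for k in range(35,120,10): print(k); rel(*bar(k))
E
```

```text
[-4.30273201  0.58449095  2.611396  ]
35
now 4.425 [510.1 155.3  87.3] [3.02  0.172 2.65 ]
d [-1.1  0.4  0.3] [0.001 0.    0.001]
45
now 4.425 [510.1 155.3  87.3] [3.02  0.172 2.65 ]
d [-4.8  3.1  0.3] [0.001 0.    0.175]
55
now 4.425 [510.1 155.3  87.3] [3.02  0.172 2.65 ]
d [-9.   5.   0.3] [0.001 0.    0.35 ]
65
now 4.425 [510.1 155.3  87.3] [3.02  0.172 2.65 ]
d [-13.4   6.2   0.3] [0.001 0.    0.524]
75
now 4.425 [510.1 155.3  87.3] [3.02  0.172 2.65 ]
d [-17.9   6.6   0.3] [0.001 0.    0.699]
85
now 4.425 [510.1 155.3  87.3] [3.02  0.172 2.65 ]
d [-22.5   6.3   0.3] [0.001 0.    0.873]
95
now 4.425 [510.1 155.3  87.3] [3.02  0.172 2.65 ]
d [-26.9   5.1   0.3] [1.000e-03 0.000e+00 1.048e+00]
105
now 4.425 [510.1 155.3  87.3] [3.02  0.172 2.65 ]
d [-31.1   3.2   0.3] [ 1.000e-03 -0.000e+00  1.222e+00]
115
now 4.425 [510.1 155.3  87.3] [3.02  0.172 2.65 ]
d [-34.9   0.6   0.3] [ 1.000e-03 -0.000e+00  1.397e+00]
```

View pics/w3.png

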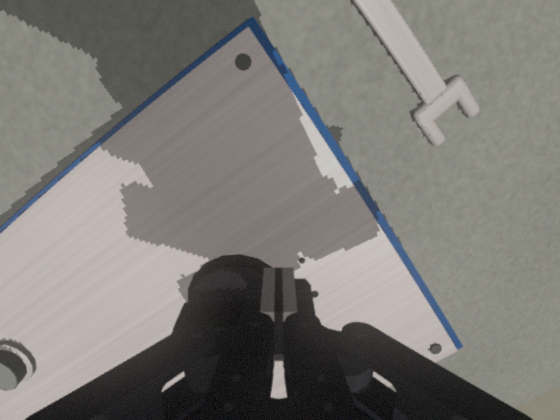

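Emit:
play_rows(deltas=[-2.9, 1.6, 0, 0, 0, 0.087, 0, -4.8, 3, 0, 0, 0, 0.175, 0, -6.9, 4.1, 0, 0, 0, 0.262, 0, -9, 5, 0, 0, 0, 0.35, 0, -11.2, 5.7, 0, 0, 0, 0.437, 0, -13.4, 6.2, 0, 0, 0, 0.524, 0, -15.6, 6.5, 0, 0, 0, 0.611, 0, -17.9, 6.6, 0, 0, 0, 0.699, 0, -17.9, 6.6, 0, 0, 0, 0.699, 0])

```text
clock: 5.55
eef_pos: [530.1, 152.4, 91.5]
tool_rot: [2.936, 0.055, 1.955]
force: [0.4, 0.6, 0.7]
width: -0.1
gripper_force: 0.2
```

```bash
python3 - <<'E'
from h import *
cv2.imwrite('pics/s4.png',cv2.resize(get_image('scene')[110:260,180:380,::-1],(800,600),interpolation=cv2.INTER_CUBIC))
print(read_state()['force'])
for k in range(75,121,5): print(k); rel(*bar(k))
E
```

```text
[-0.79183628  0.15655486 -0.4757416 ]
75
now 5.6 [530.  152.4  91.4] [2.936 0.055 1.956]
d [ 0.9 -1.1  0.3] [ 0.003  0.001 -0.   ]
80
now 5.6 [530.  152.4  91.4] [2.936 0.055 1.956]
d [-0.9  0.3  0.3] [0.003 0.001 0.087]
85
now 5.6 [530.  152.4  91.4] [2.936 0.055 1.956]
d [-2.8  1.5  0.3] [0.003 0.001 0.174]
90
now 5.6 [530.  152.4  91.4] [2.936 0.055 1.956]
d [-4.8  2.6  0.3] [0.003 0.001 0.261]
95
now 5.6 [530.  152.4  91.4] [2.936 0.055 1.956]
d [-6.9  3.5  0.3] [0.003 0.    0.349]
100
now 5.6 [530.  152.4  91.4] [2.936 0.055 1.956]
d [-9.1  4.2  0.3] [0.003 0.    0.436]
105
now 5.6 [530.  152.4  91.4] [2.936 0.055 1.956]
d [-11.3   4.7   0.3] [0.003 0.    0.523]
110
now 5.6 [530.  152.4  91.4] [2.936 0.055 1.956]
d [-13.6   5.    0.3] [0.003 0.    0.611]
115
now 5.6 [530.  152.4  91.4] [2.936 0.055 1.956]
d [-15.9   5.1   0.3] [ 0.003 -0.     0.698]
120
now 5.6 [530.  152.4  91.4] [2.936 0.055 1.956]
d [-18.2   5.    0.3] [ 0.003 -0.     0.785]
```

View pics/s4.png

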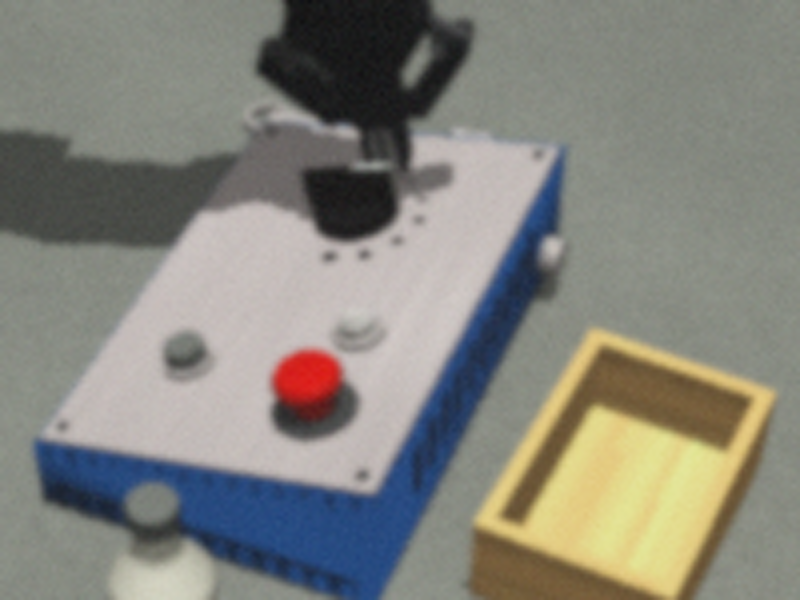

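The scene crop shows the bar pointing up the panel (white line near (370, 167)). There is no contact force, so it has snapped to the fourth position. One more click to go.

Emit:
play_rows(deltas=[-0.9, 0.3, 0, 0, 0, 0.087, 0, -2.8, 1.5, 0, 0, 0, 0.174, 0, -4.8, 2.6, 0, 0, 0, 0.261, 0, -6.9, 3.5, 0, 0, 0, 0.349, 0, -9.1, 4.2, 0, 0, 0, 0.436, 0, -11.3, 4.7, 0, 0, 0, 0.523, 0, -13.6, 5, 0, 0, 0, 0.611, 0, -14.5, 5, 0, 0, 0, 0.64, 0, -14.5, 5, 0, 0, 0, 0.64, 0])

```text
clock: 6.72
eef_pos: [539.3, 140.4, 93.0]
tool_rot: [2.945, -0.077, 1.329]
force: [0.0, -0.0, -0.4]
width: -0.3
gripper_force: 0.0
```

```bash
python3 - <<'E'
from h import *
cv2.imwrite('pics/s5.png',cv2.resize(get_image('scene')[110:260,180:380,::-1],(800,600),interpolation=cv2.INTER_CUBIC))
print(read_state()['force'])
for k in (112,115,118): print(k); rel(*bar(k))
E
```

```text
[0.44832153 0.09725191 0.13900598]
112
now 6.775 [539.2 140.4  92.9] [ 2.945 -0.077  1.329]
d [0.6 0.8 0.2] [0.001 0.    0.005]
115
now 6.775 [539.2 140.4  92.9] [ 2.945 -0.077  1.329]
d [-0.4  1.7  0.2] [0.002 0.    0.057]
118
now 6.775 [539.2 140.4  92.9] [ 2.945 -0.077  1.329]
d [-1.6  2.5  0.2] [0.002 0.    0.109]
```

View pics/s5.png

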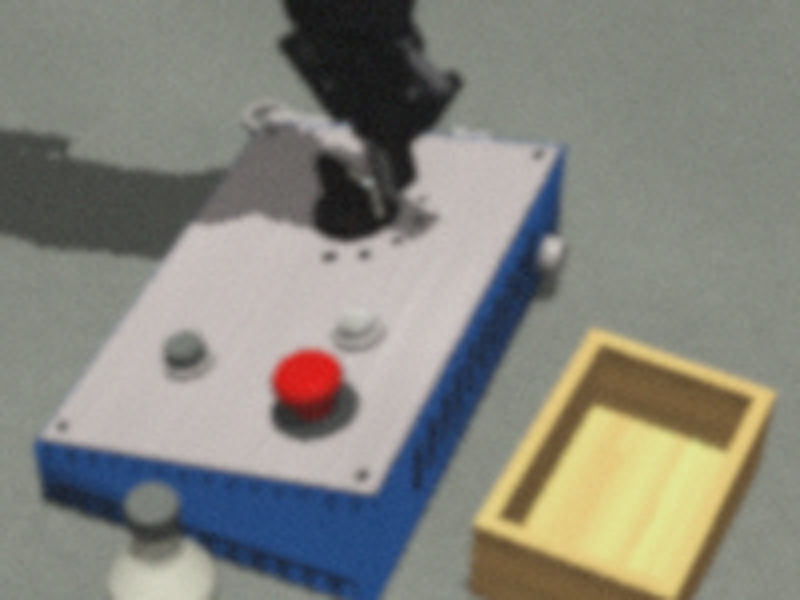

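The force is zero and the bar has turned past the finger, which looks like a fifth-position snap. I'll back off and lift so I can check.

Emit:
play_rows(deltas=[4, 0, 0, 0, 0, 0, 0, 6, 0, -10, 0, 0, 0, 0, 6, 0, -40, 0, 0, 0, 0, 6, 0, -80, 0, 0, 0, 0, 6, 0, -90, 0, 0, -0.17, 0, 6, 0, -90, 0, 0, -0.35, 0, 6, 0, -90, 0, 0, -0.52, 0, 6, 0, -90, 0, 0, -0.7, 0, 6, 0, -90, 0, 0, -0.87, 0, 6, 0, -90, 0, 0, -1.04, 0])

```text
clock: 8.02
eef_pos: [521.8, 144.2, 182.1]
tool_rot: [2.975, 0.131, 2.355]
force: [-0.7, -0.4, 0.3]
width: -0.2
gripper_force: 0.0
```

```bash
python3 - <<'E'
from h import *
# start top in panel coords rel dial axis foot: measured (-40.8,-73.1) minus (0.6,65.1)
rel(*panel(-41.5,-139,100,0))
E
```

```text
now 8.025 [521.8 144.2 182.1] [2.975 0.131 2.355]
d [ -78.5 -147.7    5.8] [ 0.     0.002 -0.905]
```

Emit:
play_rows(deltas=[-13, -25, 0, 0, 0, -0.15, 0, -26, -50, 0, 0, 0, -0.3, 0, -39, -75, 0, 0, 0, -0.45, 0, -52, -100, 0, 0, 0, -0.6, 0, -65, -125, 2, 0, 0, -0.75, 0, -78.5, -147.7, 6, 0, 0, -0.905, 0, -78.5, -147.7, 6, 0, 0, -0.905, 0, -78.5, -147.7, 6, 0, 0, -0.905, 0])

```text
clock: 9.02
eef_pos: [476.8, -14.7, 161.9]
tool_rot: [3.14, 0.213, -3.02]
force: [0.0, -0.1, 0.6]
width: 0.0
gripper_force: 0.0
```

```bash
python3 - <<'E'
from h import *
c=camera_info('wrist'); im=get_image('wrist')
pickle.dump((c,im),open('w6.pkl','wb'))
cv2.imwrite('pics/w6.png',cv2.resize(im[:,:,::-1],(800,600),interpolation=cv2.INTER_CUBIC))
rel(*panel(-41.5,-139,15,0))
E
```

```text
now 9.075 [476.9 -14.4 161.9] [ 3.14   0.213 -3.019]
d [ 0.1 -1.5 84.6] [ 0.     0.003 -0.006]
```

View pics/w6.png

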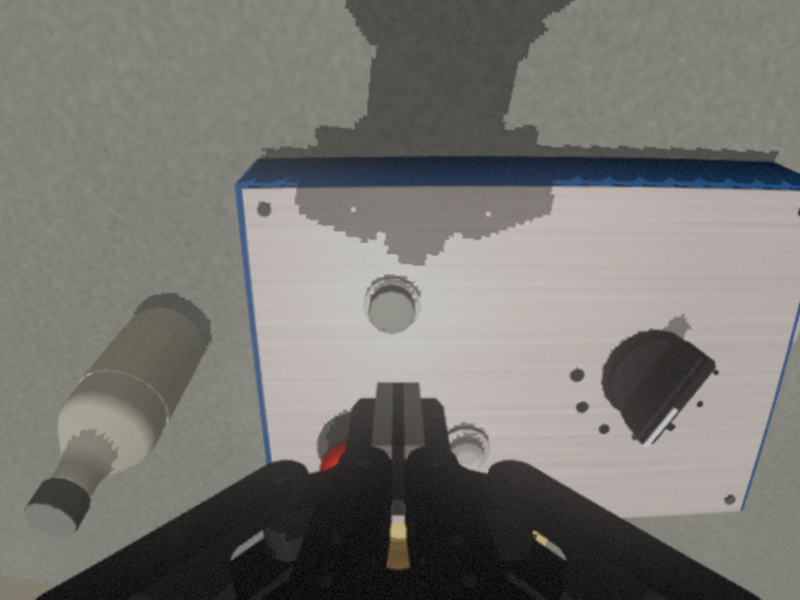

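Start button's top is at about (391, 309). The pointer's white line runs from (676, 409) to (645, 444). I'll measure both.

```bash
python3 - <<'E'
from h import *
c,im=pickle.load(open('w6.pkl','rb'));m=pickle.load(open('m.pkl','rb'));P=R.from_matrix(m['P']);n=m['P'][:,2];s=.7
o=m['ax']-22.5*n
f=lambda px,h:P.inv().apply(onplane(c,np.array(px)*s,o+h*n,n)-o)
w=f([(676,409),(645,444)],33);print(w.round(1),np.arctan2(*(w[1]-w[0])[:2]),np.arctan2(*w[1,:2]))
print('start',f([(391,309)],15).round(1)); print('dots5-7',f([(604,429),(582,407),(577,375)],0).round(1))
E
```

```text
[[  2.5  -0.5  33. ]
 [ 22.4 -12.9  33. ]] 2.130646477849926 2.0947460485796023
start [[ -44.5 -140.3   15. ]]
dots5-7 [[ 34.6 -19.8  -0. ]
 [ 19.8 -34.6   0. ]
 [ -0.2 -39.9  -0. ]]
```

Emit:
play_rows(deltas=[1.5, -2, 20, 0, 0, 0, 0, 1.5, -2, 40, 0, 0, 0, 0, 1.5, -2, 60, 0, 0, 0, 0, 1.5, -2, 75, 0, 0, 0, 0, 1.5, -2, 80, 0, 0, 0, 0, 1.5, -2, 84, 0, 0, 0, 0, 1.5, -2, 86, 0, 0, 0, 0, 1.5, -2, 88, 0, 0, 0, 0, 1.5, -2, 88, 0, 0, 0, 0])

```text
clock: 10.2
eef_pos: [493.7, -14.5, 75.3]
tool_rot: [3.139, 0.212, -3.018]
force: [-0.5, 2.6, 5.1]
width: -0.1
gripper_force: 2.1
```

```bash
python3 - <<'E'
from h import *
print(read_state()['force']); rel(*panel(-43,-139,10,0))
E
```

```text
[-0.47026266  2.62057222  5.09885315]
now 10.2 [493.7 -14.5  75.3] [ 3.139  0.212 -3.018]
d [-0.3  0.8  1.4] [ 0.001  0.003 -0.006]
```

Emit:
play_rows(deltas=[0, 0, 1, 0, 0, 0, 0, 0, 0, 2, 0, 0, 0, 0, 0, 0, 3, 0, 0, 0, 0, 0, 0, 3, 0, 0, 0, 0])

```text
clock: 10.7
eef_pos: [494.0, -14.4, 73.9]
tool_rot: [3.141, 0.214, -3.017]
force: [-9.0, 1.5, 29.2]
width: 0.2
gripper_force: 15.3
```

A force of 29 N means the button is on its solid stop. Now release and lift away.

Emit:
play_rows(deltas=[0, 0, -3, 0, 0, 0, 0, 0, 0, -10, 0, 0, 0, 0, 0, 0, -40, 0, 0, 0, 0, 0, 0, -80, 0, 0, 0, 0, 0, 0, -100, 0, 0, 0, 0, 0, 0, -100, 0, 0, 0, 0, 0, 0, -100, 0, 0, 0, 0])

```text
clock: 11.58
eef_pos: [472.7, -18.9, 168.9]
tool_rot: [3.141, 0.209, -3.02]
force: [-0.3, -0.5, 0.7]
width: -0.1
gripper_force: 0.0
```

```bash
python3 - <<'E'
from h import *
cv2.imwrite('pics/w7.png',get_image('wrist')[:,:,::-1]); print(read_state()['force'])
E
```

```text
[-0.24402565 -0.25736162 -0.39202654]
```

View pics/w7.png

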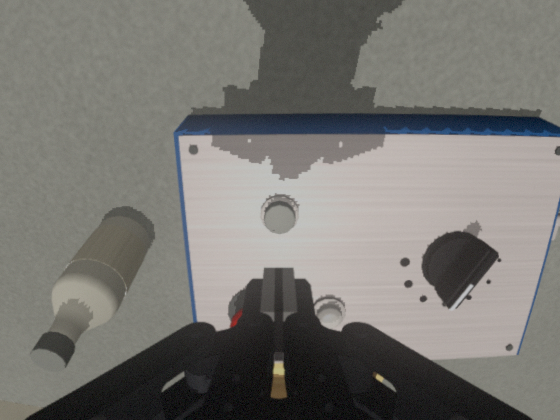

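The button is back up at (280, 215), the dial pointer is still at the fifth mark, and nothing has been disturbed.

```bash
python3 -c "
from cell import *
print(finish_job())"
```

```text
the job is handed in; nothing more can be done
None
```

I turned the dial to its fifth position (measured 2.095 rad before the press, target 2.094), pressed the start button to its solid stop and let it come back up, left the emergency stop and surroundings alone, and handed the job in at about 12 s; no verdict was returned.

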